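# Hang the gilder's rinsed size pots to drain

### The arm

A 6-joint arm with a two-finger parallel gripper is mounted at the origin on the work surface. World frame = base frame: x ahead of the robot, y to its left, z up, the work surface at z = 0. Lengths are in m, angles in rad, forces in N, time in s.
With the tool pointing down it reaches from about 0.3 to 0.75 m from the base axis. Payload 8.5 kg.
Tool frame: the origin (TCP) lies between the finger pads; the fingertips stand 19 mm ahead of it and the grasp point (between the pads) is the TCP; z points along the fingers, y is the line along which they close (so a half turn about z gives the same grasp; the last joint's range is limited). The gripper opens to 88 mm and grips with 3 to 60 N. Pads are 18 mm wide; open, the fingers measure 123 mm over their backs; the gripper's body (75 mm by 187 mm) begins 45 mm behind the grasp point.
Start: joints at [-1.379, 0.381, 1.297, -0, 1.464, -0.215], TCP at [0.218, -0.505, 0.258] pointing down, gripper open.
Joint ranges: [-3.11, 3.11], [-0.89, 2.33], [0.22, 2.48], [-1.42, 4.56], [0.17, 2.85], [-2.88, 2.88]. Speed limits (rad/s): [2.39, 2.39, 3.14, 3.14, 3.14, 3.14].

### API

Orientations are given as a unit quaternion [x, y, z, w].
In Python, from cell import get_obs, capture, hand_in gives the robot as it stands.
- The arm moves only by the tool apply_moves, never from a script. Its argument "steps" is a list of rows, each an object of numbers: "gripper": the closure, from 0 (fully open) to 1 (shut); "tx", "ty", "tz": the shift along the tool's x, y, z in m; "yaw": the turn about the tool's z in degrees. A call has 1 to 5 rows; each row shifts and turns the commanded pose from where the row before left it, along the tool's axes as they then stand; what a row does not reach is not made up. A row lasts 1/10 s, in which the tool goes at most 50 mm and 8.59 degrees, less where a joint would pass 70% of its speed; a pose out of reach is approached as far as the arm can. A call with a gripper value outside its range is refused whole. The fingers move at their own pace and stop on an object; "newtons" is the grip in N (left out, the last holds). Time passes only in rows, so rows that do not move let the fingers close. It gives the time, the measured TCP pose, the force, the opening and the grip force at its end, in the units of the state.
- get_obs(): the state, without advancing time (a new reading comes with each control period).
- capture(name): name is "side" or "top" or "wrist"; returns a dict with "frame" (480x640x3 uint8, blue, green, red), "fovy" (degrees; the focal length in pixels is half the picture's height over the tangent of half this angle, whatever the lens; pixels are square), "cx", "cy" (the principal point, pixels), "R" (3x3) and "t" (3): a world point X has camera coordinates R X + t. Camera axes: x right, y down, z forward; pixel columns grow to the right and rows downward; lengths in m; the calibration is good to about 2 mm. A picture is of the moment at which its call begins. There is no depth.
- hand_in(): hands the job in; it is judged then, once.
The state is a dict: "t": time; "q": joint angles; "qd": joint speeds; "joint_torque": joint torques, N m; "ee_pos": TCP position; "tool_rot": TCP orientation; "ft_force": force on the tool from outside, world axes, zero at the start; "torque": the same for the moment, N m; "grip_width": opening from 0.0 (shut) to 1.0 (fully open); "grasp_force": force on a finger pad.
Only numpy, scipy, OpenCV 4.12 (cv2) and the standard library are available. Lean on these libraries where they do the work, as an engineer would, in place of code of your own. Each camera call takes 0.05 s, during which the arm holds its last target. There are 200 camera calls.

### The job

On the gilder's bench, first push the steel drip tray fully home under the pegs of the draining stand. Then hang the two rinsed brass pots from the rubber mat mouth-down on the two free pegs, the tall pot on the long peg and the squat pot on the short peg, each pushed down until the inside of its bottom rests on the peg's tip. Leave the amber glass jar standing where it is.

Things in the scene. Friction and masses are not known exactly. Their poses are not given: they have to be found in the camera images.
- tray (a joint): Drip tray of sheet steel, 340 mm wide, 150 mm deep, 22 mm high, that slides on the bench under the pegs. Value: how far it is pulled out (m) from the stand towards the robot, 0 = fully home against its stop, at most 0.09. It moves along the stand's front-back direction (level, square to the board), needs about 2 N, and stays where it is left.
- tray_tab (a point): Middle of the top edge of the tray's upright front tab, 59 mm above the bench. The tab is 110 mm wide (along y), 8 mm thick and stands at the tray's front, the side nearest the robot; x points from the tab to the stand, the way the tray is pushed home. With the tray home, the tab is 158 mm in front of the board's front face.
- long_pin: The longer of the stand's two free pegs: a plain round wooden dowel, 20 mm thick with a rounded tip, that sticks 145 mm out of the front of the upright board, up and forward at 37 degrees from vertical. Origin: its foot, on its axis at the board's front face, 110 mm above the bench. z runs along the peg towards the tip, y is level along the board, x points to its upper side. The free pegs and the occupied one stand in a row 120 mm apart, in any order.
- long_tip (a point): The rounded end of the long peg, on its axis; axes as the peg's.
- short_pin: The shorter of the stand's two free pegs: a plain round wooden dowel, 20 mm thick with a rounded tip, that sticks 110 mm out of the front of the upright board, up and forward at 37 degrees from vertical. Origin: its foot, on its axis at the board's front face, 110 mm above the bench. z runs along the peg towards the tip, y is level along the board, x points to its upper side. The free pegs and the occupied one stand in a row 120 mm apart, in any order.
- short_tip (a point): The rounded end of the short peg, on its axis; axes as the peg's.
- taken_peg: Foot, at the board's front face, of the third peg, which already carries a squat brass pot like the loose one, 80 mm high; that pot is fixed and stays there. The board of dark wood behind all three pegs is 400 mm wide, 24 mm thick, 140 mm high.
- tall_mid (a point): The taller of the two rinsed brass pots: a plain straight-sided round cup without a handle, 52 mm in diameter, 115 mm high, walls and bottom 3 mm thick, about 190 g (varies by a third). It starts mouth-down on the black rubber mat (3 mm thick). This point is on its axis, half-way up; z points from the mouth to the closed bottom (up, when mouth-down).
- tall_floor (a point): Centre of the inside of the tall pot's bottom, 112 mm from the mouth along the axis; this rests on the peg's tip when hung. Hung, the upper inside wall rests along the peg, so this point lies up to 17 mm below the peg's axis. The pot may not slide down the peg by itself.
- squat_mid (a point): The squatter of the two rinsed brass pots: a plain straight-sided round cup without a handle, 58 mm in diameter, 80 mm high, walls and bottom 3 mm thick, about 150 g (varies by a third). It starts mouth-down on the black rubber mat (3 mm thick). This point is on its axis, half-way up; z points from the mouth to the closed bottom (up, when mouth-down).
- squat_floor (a point): Centre of the inside of the squat pot's bottom, 77 mm from the mouth along the axis; this rests on the peg's tip when hung. Hung, the upper inside wall rests along the peg, so this point lies up to 18 mm below the peg's axis. The pot may not slide down the peg by itself.
- tall_pot: The tall pot; origin at the centre of its mouth, z towards its closed bottom.
- squat_pot: The squat pot; origin at the centre of its mouth, z towards its closed bottom.
- jar: Closed amber glass jar, 60 mm in diameter, 105 mm high, standing beside the stand; origin at the centre of its underside. Not to be moved.
Not all that is in view belongs to the job. Leave any purple look-alike of the tall_pot alone. Leave any red look-alike of the squat_pot alone.

How it is judged:
On the way, in this order (a step that is already met when the one before it is completed fails the run):
1. the drip tray is pushed home (within 6 mm) under the pegs, while both pots are still off their pegs (value of joint tray below 0.006 m and distance between tall_floor and long_tip above 0.06 m and distance between squat_floor and short_tip above 0.06 m), for 0.2 s.
2. both pots hang on their pegs with the tray home (z of tall_floor in the frame of long_pin between 0.14 and 0.153 m and distance between tall_floor and long_tip below 0.027 m and angle between the z axis of tall_mid and the z axis of long_pin, either way round below 0.22 rad and angle between each of tall_mid, squat_mid's own z axis and vertical below 1.1 rad and linear speed of each of tall_pot, squat_pot below 0.03 m/s and z of squat_floor in the frame of short_pin between 0.105 and 0.118 m and distance between squat_floor and short_tip below 0.027 m and angle between the z axis of squat_mid and the z axis of short_pin, either way round below 0.22 rad and value of joint tray below 0.006 m), for 0.2 s.
At the end, for the whole second after the job is handed in: Tray within 6 mm of home. Tall pot mouth-down on the long peg, squat pot on the short peg, released and at rest: inside of each bottom 5 mm before to 8 mm beyond the tip along the peg and within 27 mm of it in all, pot axis within 0.22 rad of the peg's (all of step 2); the robot touches nothing.
It fails at once if the glass jar is shifted by more than 30 mm or tipped (distance of jar from where it was at the start of the episode above 0.03 m or angle between jar's own z axis and vertical above 0.4 rad).
It also fails if it takes over 72 s, if anything falls off the work surface, if the arm or the gripper's body presses on something with over 40 N, if the wrist force passes 120 N, or if a joint passes its speed limit or range.

## Working session

There is one attempt and no reset: what is moved stays moved. The work goes in short steps, Python scripts to look and compute and a tool call to move; the robot and the scene stay as the last step left them, time stands still between calls to the robot, and variables do not carry over. Pictures are saved under pics/ and viewed, at most 10 in all, crops included, and the job is handed in when it is done.

Besides the shell and the picture viewer there is one more tool, called by a JSON object that holds its "fn" and its "kwargs". apply_moves: Moves the arm, as the interface text tells. Its arguments: {"type":"object","properties":{"steps":{"type":"array"},"newtons":{"type":"number"}},"required":["steps"]}

```bash
mkdir -p pics; ls
python3 - <<'E'
from cell import *
import cv2,pickle
o=get_obs(); print({k:o[k] for k in('t','ee_pos','tool_rot','grip_width','ft_force')})
d={}
for n in('side','top'):
    c=capture(n); d[n]=c; cv2.imwrite(f'pics/{n}0.png',c['frame']); print(n,c['fovy'],c['cx'],c['cy'],c['R'],c['t'])
pickle.dump(d,open('cams0.pkl','wb'))
E
```

```text
pics
{'t': 0.0, 'ee_pos': array([ 0.21756533, -0.50484372,  0.25715492]), 'tool_rot': array([ 9.79387543e-01,  2.01988868e-01,  1.63897427e-05, -7.32922285e-04]), 'grip_width': 0.9991549855004919, 'ft_force': array([-0.8688295 , -0.2069877 , -0.78817627])}
side 47.7895942688802 320.4384873581443 230.51129907754387 [[-9.99645421e-01 -2.39746608e-02 -1.15865142e-02]
 [-8.62949619e-04  4.64071171e-01 -8.85797496e-01]
 [ 2.66136617e-02 -8.85473412e-01 -4.63927310e-01]] [0.48896604 0.17332327 1.23870388]
top 42.05836178381103 327.5107935416802 236.9298212445192 [[-0.02870642 -0.99958643  0.00170762]
 [-0.97705586  0.02769862 -0.21117443]
 [ 0.21103979 -0.0077305  -0.9774469 ]] [-0.02605038  0.53606615  1.32714849]
```

View pics/side0.png

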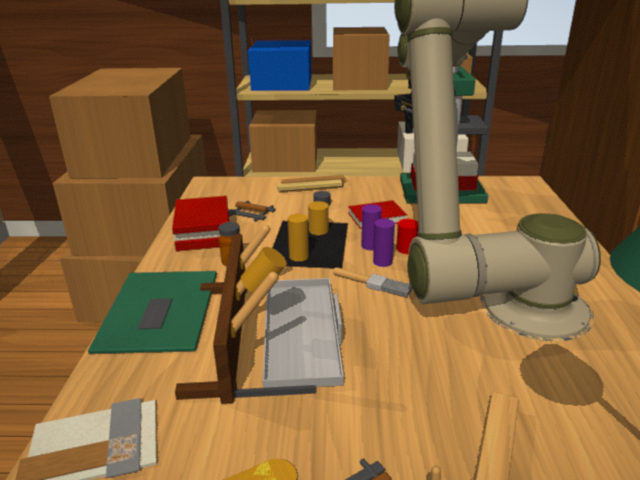

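View pics/top0.png

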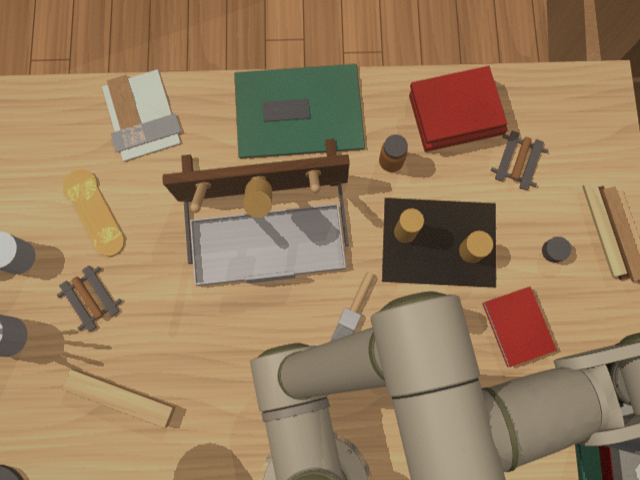

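Side: the stand is seen from its end, with the tray, the mat with two brass pots and the jar behind the board. Top: pegs at about (200,195), taken (258,195) and (314,182); tray at (270,245); pots at (409,226) and (478,247). Next, enlarged crops.

Run:
```python
import cv2,pickle
d=pickle.load(open('cams0.pkl','rb'))
t=d['top']['frame'][140:300,155:365]
cv2.imwrite('pics/tc.png',cv2.resize(t,None,fx=3.75,fy=3.75,interpolation=cv2.INTER_CUBIC))
t=d['side']['frame'][185:395,170:430]
cv2.imwrite('pics/sc.png',cv2.resize(t,None,fx=2.8,fy=2.8,interpolation=cv2.INTER_CUBIC))
```

```text
(no output)
```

View pics/tc.png

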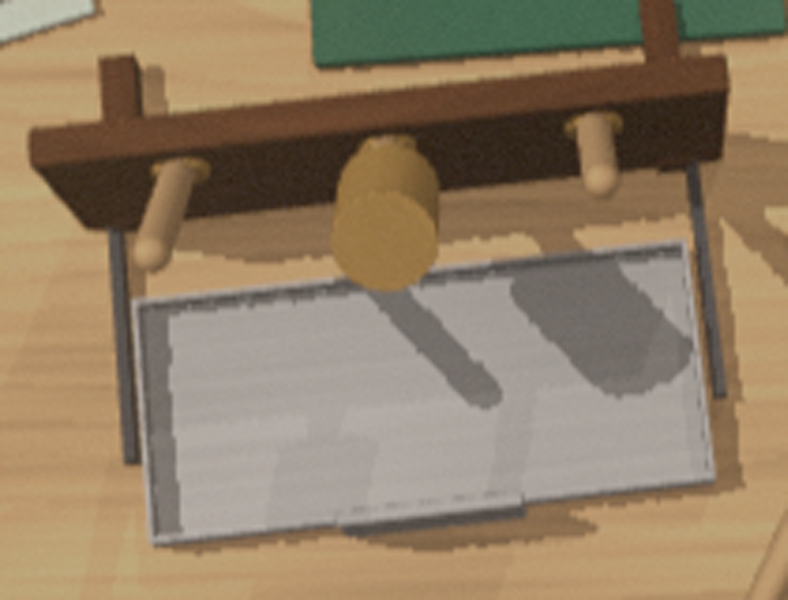

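View pics/sc.png

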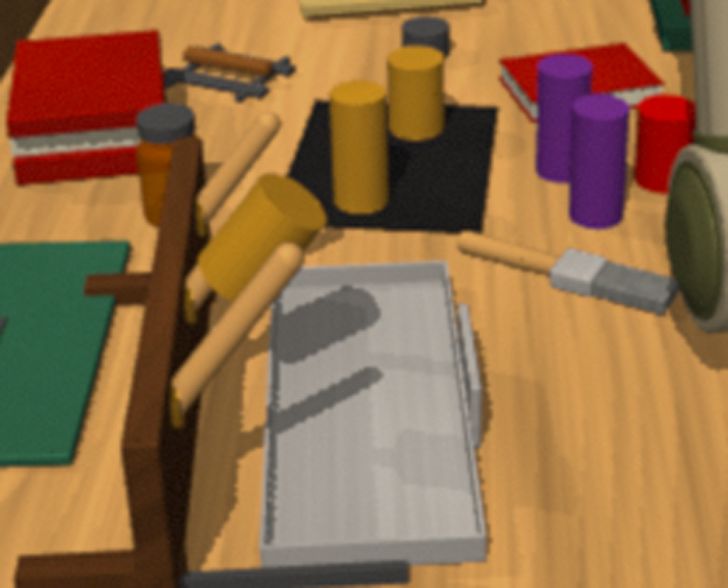

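Top crop: long peg on the left, with foot (182,168) and tip (150,258). The short peg is on the right, foot (595,125) and tip (602,188). The tray front edge runs (155,543) to (713,480). Side crop: long tip (291,254), short tip (270,124). Next I fit the poses.

```bash
cat > h.py <<'E'
import numpy as np,cv2,pickle
from scipy.optimize import least_squares,minimize
A=np.radians(37)
def proj(c,X):
    X=np.atleast_2d(X); p=X@c['R'].T+c['t']; f=240/np.tan(np.radians(c['fovy'])/2)
    return np.c_[c['cx']+f*p[:,0]/p[:,2],c['cy']+f*p[:,1]/p[:,2]]
def cup(c,mouth,z,r,h):
    z=np.array(z,float);z/=np.linalg.norm(z);u=np.cross(z,[.3,.5,.1]);u/=np.linalg.norm(u);v=np.cross(z,u)
    a=np.linspace(0,2*np.pi,60)[:,None];ring=r*(np.cos(a)*u+np.sin(a)*v)
    return cv2.convexHull(proj(c,np.r_[mouth+ring,mouth+ring+h*z]).astype(np.float32))
def stand(p): # x,y foot of middle, yaw; returns middle foot, normal n toward robot, l along board (+y side)
    x,y,th=p[:3]; n=np.array([-np.cos(th),-np.sin(th),0]); l=np.array([-np.sin(th),np.cos(th),0])
    return np.array([x,y,.11]),n,l
def peg(p,k,L):
    m,n,l=stand(p); f=m+k*.12*l; return f,f+L*(np.cos(A)*np.array([0,0,1])+np.sin(A)*n)
E
cat > fit.py <<'E'
from h import *
d=pickle.load(open('cams0.pkl','rb'))
T=lambda x,y:(x/3.75+155-.4,y/3.75+140-.4); S=lambda x,y:(x/2.8+170-.3,y/2.8+185-.3)
obs=[('top',1,.145,1,T(150,257)),('top',1,.145,0,T(182,168)),('top',-1,.11,1,T(602,186)),('top',-1,.11,0,T(594,124)),
('side',1,.145,1,S(291,254)),('side',-1,.11,1,S(270,124))]
def res(p): return np.concatenate([(proj(d[c],peg(p,k,L)[i])[0]-o)*(1 if i else .5) for c,k,L,i,o in obs])
s=least_squares(res,[.6,.05,0]); print('stand',s.x,np.round(s.fun,1)); p=s.x
for k,L in((1,.145),(-1,.11)): print(peg(p,k,L))
m,n,l=stand(p)
# tray front corners top z=.022 : x ray intersection
def ray(c,px,z):
    f=240/np.tan(np.radians(c['fovy'])/2); v=c['R'].T@np.array([(px[0]-c['cx'])/f,(px[1]-c['cy'])/f,1]); o=-c['R'].T@c['t']; return o+v*(z-o[2])/v[2]
for c,q,z in(('top',T(155,541),.022),('top',T(713,479),.022),('top',T(338,520),.059),('top',T(522,497),.059),('side',S(484,557),.0),('side',S(463,308),.059),('side',S(480,375),.059)):
    X=ray(d[c],q,z); print(c,X.round(4),'n,l:',((X-m)@n).round(4),((X-m)@l).round(4))
pots={}
for name,r,h,g in(('tall',.026,.115,(411,226)),('squat',.029,.08,(478,247))):
    X0=ray(d['top'],g,.06)[:2]; ms={}
    for cn in('top','side'):
        hsv=cv2.cvtColor(d[cn]['frame'],cv2.COLOR_BGR2HSV); ms[cn]=cv2.inRange(hsv,(12,110,50),(32,255,255))
    def cost(x):
        t=0
        for cn in ms:
            hu=cup(d[cn],np.array([x[0],x[1],.003]),[0,0,1],r,h); im=np.zeros((480*4,640*4),np.uint8)
            cv2.fillConvexPoly(im,np.round(hu*4+1.5).astype(int),255); im=cv2.resize(im,(640,480),interpolation=cv2.INTER_AREA)/255
            win=cv2.dilate((im>.1).astype(np.uint8),np.ones((9,9)))>0
            M=ms[cn]/255; t+=np.abs(M-im)[win].sum()/im.sum()
        return t
    s=minimize(cost,X0,method='Nelder-Mead',options=dict(initial_simplex=X0+np.array([[0,0],[.02,0],[0,.02]]),xatol=1e-4)); print(name,X0,s.x,s.fun); pots[name]=s.x
pickle.dump((p,pots),open('fit.pkl','wb'))
for cn,(a,b,w,hh) in(('top',(150,130,360,160)),('side',(200,180,200,215))):
    im=d[cn]['frame'].copy(); im=cv2.resize(im,None,fx=3,fy=3,interpolation=cv2.INTER_CUBIC)
    q=lambda X:np.round(proj(d[cn],X)*3+1).astype(int)
    for name,r,h in(('tall',.026,.115),('squat',.029,.08)): cv2.polylines(im,[np.round(cup(d[cn],np.array([*pots[name],.003]),[0,0,1],r,h)*3+1).astype(int)],True,(255,0,0),1)
    for k,L in((1,.145),(-1,.11)): a_=q(np.array(peg(p,k,L))); cv2.line(im,a_[0],a_[1],(0,255,0),1)
    cv2.polylines(im,[cup(d[cn],peg(p,0,.03)[1],peg(p,0,1)[1]-m,.029,.08).__mul__(3).round().astype(int)],True,(0,0,255),1)
    pickle.dump(0,open('/dev/null','wb')); ims=im[b*3:(b+hh)*3,a*3:(a+w)*3]; cv2.imwrite(f'pics/o_{cn}.png',cv2.resize(ims,None,fx=min(1,800/ims.shape[1],600/ims.shape[0]),fy=min(1,800/ims.shape[1],600/ims.shape[0]),interpolation=cv2.INTER_AREA))
E
python3 fit.py
```

```text
stand [0.66043172 0.10865789 0.08204103] [-1.2  0.1 -0.6 -0.6 -0.8 -0.1 -0.6 -0.5 -0.  -2.   0.5 -3.1]
(array([0.65059784, 0.22825427, 0.11      ]), array([0.56362817, 0.22110314, 0.22580215]))
(array([ 0.67026561, -0.01093849,  0.11      ]), array([ 0.60428861, -0.01636349,  0.19784991]))
top [0.4436 0.2559 0.022 ] n,l: 0.204 0.1645
top [ 0.4716 -0.0784  0.022 ] n,l: 0.2035 -0.1709
top [0.4476 0.142  0.059 ] n,l: 0.2094 0.0506
top [0.4581 0.0347 0.059 ] n,l: 0.2078 -0.0572
side [ 0.4411  0.2527 -0.    ] n,l: 0.2067 0.1615
side [0.4554 0.0427 0.059 ] n,l: 0.2097 -0.0489
side [0.443  0.1287 0.059 ] n,l: 0.2151 0.0378
tall [ 0.55409556 -0.22747   ] [ 0.5540698 -0.2206616] 0.3789371796019954
squat [ 0.50238382 -0.37256629] [ 0.50452813 -0.36927316] 0.6155338970597957
```

View pics/o_top.png

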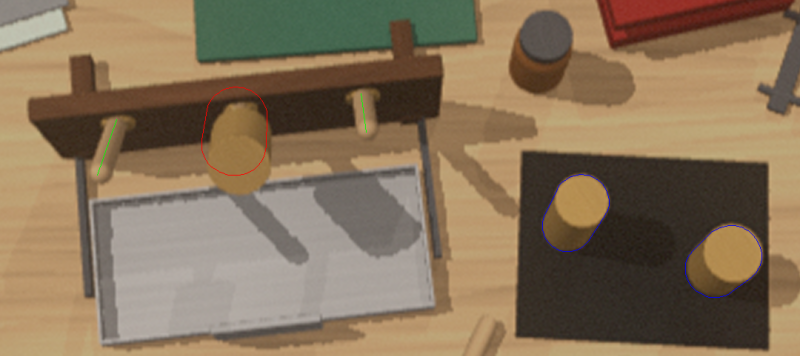

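View pics/o_side.png

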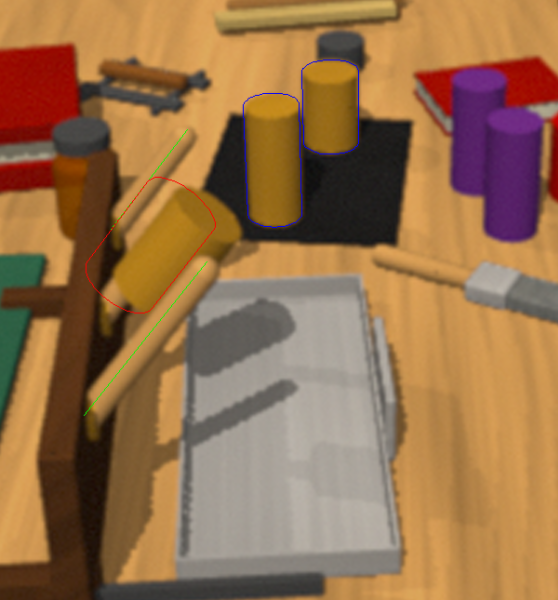

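The overlays fit the pots closely and the pegs within about 3 mm: long peg tip at top overlay (100,175), short (367,132). The tool only yaws, so I'll align it with the stand, push the tray, then let each pot pivot in a light grip on its peg.

{"fn": "apply_moves", "kwargs": {"steps": [{"yaw": 6.2, "gripper": 1}, {"yaw": 6.2, "gripper": 1}, {"yaw": 6.2, "gripper": 1}, {"tx": 0.02, "ty": -0.045}, {"tx": 0.02, "ty": -0.045}]}}

```text
invalid input at $.steps[0]: expected keys gripper, tx, ty, tz, yaw
```

{"fn": "apply_moves", "kwargs": {"steps": [{"tx": 0.02, "ty": -0.045}, {"tx": 0.02, "ty": -0.045}, {"tx": 0.02, "ty": -0.045}, {"tx": 0.02, "ty": -0.045}, {"tx": 0.02, "ty": -0.045}]}}

```text
invalid input at $.steps[0]: expected keys gripper, tx, ty, tz, yaw
```

{"fn": "apply_moves", "kwargs": {"steps": [{"tx": 0.02, "ty": -0.045}, {"tx": 0.02, "ty": -0.045}, {"tx": 0.02, "ty": -0.045}, {"tx": 0.02, "ty": -0.045}, {"tx": 0.02, "ty": -0.045}]}}

```text
invalid input at $.steps[0]: expected keys gripper, tx, ty, tz, yaw
```

All five keys are needed in every row.

{"fn": "apply_moves", "kwargs": {"steps": [{"gripper": 1, "tx": 0, "ty": 0, "tz": 0, "yaw": 6.2}, {"gripper": 1, "tx": 0, "ty": 0, "tz": 0, "yaw": 6.2}, {"gripper": 1, "tx": 0, "ty": 0, "tz": 0, "yaw": 6.2}, {"gripper": 1, "tx": 0.02, "ty": -0.045, "tz": 0, "yaw": 0}, {"gripper": 1, "tx": 0.02, "ty": -0.045, "tz": 0, "yaw": 0}], "newtons": 20}}

```text
t: 0.6
ee_pos: [0.25, -0.4112, 0.2568]
tool_rot: [0.999, 0.04, -0.0, -0.001]
ft_force: [1.2, -0.3, 0.1]
grip_width: 0.569
grasp_force: 0.0
```

{"fn": "apply_moves", "kwargs": {"steps": [{"gripper": 1, "tx": 0.02, "ty": -0.045, "tz": 0, "yaw": 0}, {"gripper": 1, "tx": 0.02, "ty": -0.045, "tz": 0, "yaw": 0}, {"gripper": 1, "tx": 0.02, "ty": -0.045, "tz": 0, "yaw": 0}, {"gripper": 1, "tx": 0.02, "ty": -0.045, "tz": 0, "yaw": 0}, {"gripper": 1, "tx": 0.02, "ty": -0.045, "tz": 0, "yaw": 0}]}}

```text
t: 1.1
ee_pos: [0.3313, -0.1777, 0.2577]
tool_rot: [0.999, 0.041, 0.0, -0.0]
ft_force: [0.2, 0.9, -0.0]
grip_width: 0.115
grasp_force: 0.0
```

{"fn": "apply_moves", "kwargs": {"steps": [{"gripper": 1, "tx": 0.017, "ty": -0.046, "tz": 0, "yaw": 0}, {"gripper": 1, "tx": 0.017, "ty": -0.046, "tz": 0, "yaw": 0}, {"gripper": 1, "tx": 0.017, "ty": -0.046, "tz": 0, "yaw": 0}, {"gripper": 1, "tx": 0.017, "ty": -0.046, "tz": 0, "yaw": 0}, {"gripper": 1, "tx": 0.017, "ty": -0.046, "tz": 0, "yaw": 0}]}}

```text
t: 1.6
ee_pos: [0.3971, 0.0587, 0.2578]
tool_rot: [0.999, 0.041, 0.0, 0.0]
ft_force: [1.5, -0.8, 0.7]
grip_width: 0.004
grasp_force: 0.0
```

{"fn": "apply_moves", "kwargs": {"steps": [{"gripper": 1, "tx": 0.01, "ty": -0.028, "tz": 0.01, "yaw": 0}, {"gripper": 1, "tx": 0, "ty": 0, "tz": 0.05, "yaw": 0}, {"gripper": 1, "tx": 0, "ty": 0, "tz": 0.05, "yaw": 0}, {"gripper": 1, "tx": 0, "ty": 0, "tz": 0.05, "yaw": 0}, {"gripper": 1, "tx": 0, "ty": 0, "tz": 0.05, "yaw": 0}]}}

```text
t: 2.1
ee_pos: [0.4045, 0.0854, 0.0462]
tool_rot: [0.999, 0.041, 0.0, 0.0]
ft_force: [2.0, 0.5, -0.8]
grip_width: 0.005
grasp_force: 0.0
```

{"fn": "apply_moves", "kwargs": {"steps": [{"gripper": 1, "tx": 0.015, "ty": 0, "tz": 0, "yaw": 0}, {"gripper": 1, "tx": 0.015, "ty": 0, "tz": 0, "yaw": 0}, {"gripper": 1, "tx": 0.015, "ty": 0, "tz": 0, "yaw": 0}, {"gripper": 1, "tx": 0.015, "ty": 0, "tz": 0, "yaw": 0}, {"gripper": 1, "tx": 0.012, "ty": 0, "tz": 0, "yaw": 0}]}}

```text
t: 2.6
ee_pos: [0.4761, 0.0913, 0.047]
tool_rot: [0.999, 0.041, -0.002, -0.0]
ft_force: [-2.4, -0.5, -0.8]
grip_width: -0.001
grasp_force: 1.4
```

{"fn": "apply_moves", "kwargs": {"steps": [{"gripper": 1, "tx": 0.003, "ty": 0, "tz": 0, "yaw": 0}, {"gripper": 1, "tx": 0.003, "ty": 0, "tz": 0, "yaw": 0}, {"gripper": 1, "tx": 0.002, "ty": 0, "tz": 0, "yaw": 0}]}}

```text
t: 2.9
ee_pos: [0.4839, 0.0918, 0.0475]
tool_rot: [0.999, 0.041, -0.001, -0.0]
ft_force: [-1.7, -0.0, -1.1]
grip_width: 0.005
grasp_force: 1.1
```

{"fn": "apply_moves", "kwargs": {"steps": [{"gripper": 1, "tx": 0.002, "ty": 0, "tz": 0, "yaw": 0}, {"gripper": 1, "tx": 0.002, "ty": 0, "tz": 0, "yaw": 0}, {"gripper": 1, "tx": 0.001, "ty": 0, "tz": 0, "yaw": 0}]}}

```text
t: 3.2
ee_pos: [0.4863, 0.0921, 0.0476]
tool_rot: [0.999, 0.041, -0.004, 0.0]
ft_force: [-17.8, -4.3, 11.0]
grip_width: 0.003
grasp_force: 9.2
```

{"fn": "apply_moves", "kwargs": {"steps": [{"gripper": 1, "tx": 0.001, "ty": 0, "tz": 0, "yaw": 0}, {"gripper": 1, "tx": 0.001, "ty": 0, "tz": 0, "yaw": 0}]}}

```text
t: 3.4
ee_pos: [0.4864, 0.0921, 0.0476]
tool_rot: [0.999, 0.042, -0.006, 0.0]
ft_force: [-26.2, -8.0, 18.6]
grip_width: 0.006
grasp_force: 13.6
```

{"fn": "apply_moves", "kwargs": {"steps": [{"gripper": 1, "tx": 0.001, "ty": 0, "tz": 0, "yaw": 0}, {"gripper": 1, "tx": 0.001, "ty": 0, "tz": 0, "yaw": 0}]}}

```text
t: 3.6
ee_pos: [0.4864, 0.0921, 0.0476]
tool_rot: [0.999, 0.042, -0.009, 0.0]
ft_force: [-35.6, -10.8, 25.6]
grip_width: 0.006
grasp_force: 18.0
```

Tray is against its stop. Retreat, rise and open.

{"fn": "apply_moves", "kwargs": {"steps": [{"gripper": 1, "tx": -0.035, "ty": 0, "tz": 0, "yaw": 0}, {"gripper": 0, "tx": 0, "ty": 0, "tz": -0.05, "yaw": 0}, {"gripper": 0, "tx": 0, "ty": 0.02, "tz": -0.05, "yaw": 0}, {"gripper": 0, "tx": 0, "ty": 0.04, "tz": -0.05, "yaw": 0}, {"gripper": 0, "tx": 0, "ty": 0.045, "tz": -0.02, "yaw": 0}]}}

```text
t: 4.1
ee_pos: [0.4672, -0.0051, 0.2071]
tool_rot: [0.999, 0.042, 0.003, 0.001]
ft_force: [-0.0, 0.1, -0.8]
grip_width: 0.348
grasp_force: 0.0
```

```bash
cat > w.py <<'E'
import sys,numpy as np
from cell import *
from scipy.spatial.transform import Rotation as R
def go(X):
    o=get_obs(); M=R.from_quat(o['tool_rot']).as_matrix()
    print('t',round(o['t'],2),'at',o['ee_pos'].round(4),'tool shift',(M.T@(np.array(X)-o['ee_pos'])).round(4),'phi',np.degrees(np.arctan2(M[1,0],M[0,0])).round(2))
if __name__=='__main__': go([float(a) for a in sys.argv[1:4]])
E
python3 w.py .554 -.2207 .10
```

```text
t 4.1 at [ 0.4672 -0.0051  0.2071] tool shift [0.0675 0.222  0.108 ] phi 4.86
```

{"fn": "apply_moves", "kwargs": {"steps": [{"gripper": 0, "tx": 0.0135, "ty": 0.044, "tz": 0, "yaw": 0}, {"gripper": 0, "tx": 0.0135, "ty": 0.044, "tz": 0, "yaw": 0}, {"gripper": 0, "tx": 0.0135, "ty": 0.044, "tz": 0, "yaw": 0}, {"gripper": 0, "tx": 0.0135, "ty": 0.044, "tz": 0, "yaw": 0}, {"gripper": 0, "tx": 0.0135, "ty": 0.044, "tz": 0, "yaw": 0}]}}

```text
t: 4.6
ee_pos: [0.5524, -0.2206, 0.2037]
tool_rot: [0.999, 0.041, 0.001, 0.0]
ft_force: [0.2, 0.2, 0.2]
grip_width: 0.799
grasp_force: 0.0
```

{"fn": "apply_moves", "kwargs": {"steps": [{"gripper": 0, "tx": 0, "ty": 0, "tz": 0, "yaw": 0}, {"gripper": 0, "tx": 0, "ty": 0, "tz": 0, "yaw": 0}]}}

```text
t: 4.8
ee_pos: [0.5517, -0.2191, 0.203]
tool_rot: [0.999, 0.04, 0.0, -0.0]
ft_force: [-0.0, 0.9, 0.0]
grip_width: 0.978
grasp_force: 0.0
```

```bash
python3 w.py .554 -.2207 .10; python3 -c "
from cell import *;import cv2;cv2.imwrite('pics/w1.png',capture('top')['frame'][100:300,250:550].repeat(2,0).repeat(2,1))"
```

```text
t 4.8 at [ 0.5517 -0.2191  0.203 ] tool shift [0.0021 0.0017 0.103 ] phi 4.63
```

View pics/w1.png

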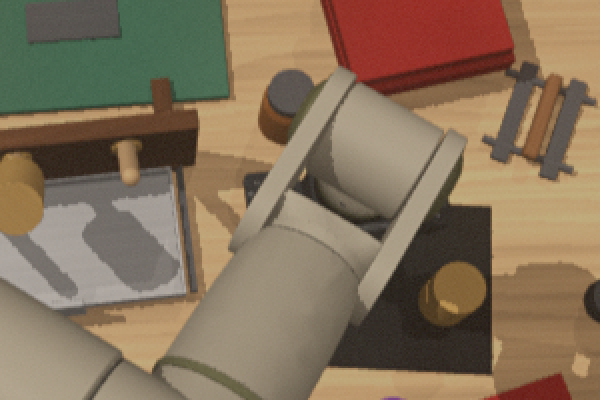

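The picture shows the tray home and the wrist over the tall pot, clear of the jar at (285,115). Descend and grip.

{"fn": "apply_moves", "kwargs": {"steps": [{"gripper": 0, "tx": 0.002, "ty": 0.002, "tz": 0.04, "yaw": 0}, {"gripper": 0, "tx": 0, "ty": 0, "tz": 0.04, "yaw": 0}, {"gripper": 0, "tx": 0, "ty": 0, "tz": 0.023, "yaw": 0}, {"gripper": 1, "tx": 0, "ty": 0, "tz": 0, "yaw": 0}, {"gripper": 1, "tx": 0, "ty": 0, "tz": 0, "yaw": 0}], "newtons": 10}}

```text
t: 5.35
ee_pos: [0.5542, -0.2197, 0.1015]
tool_rot: [0.999, 0.042, 0.001, 0.0]
ft_force: [0.4, 0.3, 0.5]
grip_width: 0.838
grasp_force: 0.0
```

{"fn": "apply_moves", "kwargs": {"steps": [{"gripper": 1, "tx": 0, "ty": 0, "tz": 0, "yaw": 0}, {"gripper": 1, "tx": 0, "ty": 0, "tz": 0, "yaw": 0}, {"gripper": 1, "tx": 0, "ty": 0, "tz": 0, "yaw": 0}]}}

```text
t: 5.65
ee_pos: [0.5542, -0.2203, 0.1014]
tool_rot: [0.999, 0.041, 0.001, 0.0]
ft_force: [-0.0, 0.8, 5.7]
grip_width: 0.594
grasp_force: 10.0
```

{"fn": "apply_moves", "kwargs": {"steps": [{"gripper": 1, "tx": 0, "ty": 0, "tz": -0.03, "yaw": 0}, {"gripper": 1, "tx": 0, "ty": 0, "tz": -0.05, "yaw": 0}, {"gripper": 1, "tx": 0, "ty": 0, "tz": -0.05, "yaw": 0}, {"gripper": 1, "tx": 0, "ty": 0, "tz": -0.05, "yaw": 0}, {"gripper": 1, "tx": 0, "ty": 0, "tz": -0.05, "yaw": 0}]}}

```text
t: 6.15
ee_pos: [0.5533, -0.22, 0.3326]
tool_rot: [0.999, 0.041, 0.0, -0.0]
ft_force: [0.7, -0.8, -2.0]
grip_width: 0.594
grasp_force: 10.0
```

{"fn": "apply_moves", "kwargs": {"steps": [{"gripper": 1, "tx": 0, "ty": 0, "tz": -0.03, "yaw": 0}, {"gripper": 1, "tx": 0, "ty": -0.04, "tz": 0, "yaw": 0}, {"gripper": 1, "tx": 0, "ty": -0.04, "tz": 0, "yaw": 0}, {"gripper": 1, "tx": 0, "ty": -0.04, "tz": 0, "yaw": 0}, {"gripper": 1, "tx": 0, "ty": -0.04, "tz": 0, "yaw": 0}]}}

```text
t: 6.65
ee_pos: [0.5401, -0.0594, 0.3603]
tool_rot: [0.999, 0.041, -0.0, -0.0]
ft_force: [1.2, -0.5, -2.3]
grip_width: 0.599
grasp_force: 10.0
```

```bash
python3 w.py .5676 .2214 .345
```

```text
t 6.65 at [ 0.5401 -0.0594  0.3603] tool shift [ 0.0503 -0.2776  0.0153] phi 4.68
```

{"fn": "apply_moves", "kwargs": {"steps": [{"gripper": 1, "tx": 0.006, "ty": -0.045, "tz": 0, "yaw": 0}, {"gripper": 1, "tx": 0.01, "ty": -0.045, "tz": 0, "yaw": 0}, {"gripper": 1, "tx": 0.01, "ty": -0.045, "tz": 0, "yaw": 0}, {"gripper": 1, "tx": 0.01, "ty": -0.045, "tz": 0, "yaw": 0}, {"gripper": 1, "tx": 0.01, "ty": -0.045, "tz": 0, "yaw": 0}]}}

```text
t: 7.15
ee_pos: [0.5678, 0.169, 0.3604]
tool_rot: [0.999, 0.041, -0.0, 0.0]
ft_force: [1.2, -1.1, -2.8]
grip_width: 0.592
grasp_force: 10.0
```

{"fn": "apply_moves", "kwargs": {"steps": [{"gripper": 1, "tx": 0.004, "ty": -0.045, "tz": 0, "yaw": 0}, {"gripper": 1, "tx": 0, "ty": 0, "tz": 0, "yaw": 0}, {"gripper": 1, "tx": 0, "ty": 0, "tz": 0, "yaw": 0}]}}

```text
t: 7.45
ee_pos: [0.5681, 0.213, 0.3599]
tool_rot: [0.999, 0.042, -0.0, 0.0]
ft_force: [0.9, -0.8, -2.1]
grip_width: 0.594
grasp_force: 10.0
```

```bash
python3 w.py .5676 .2214 .33; python3 -c "
from cell import *;import cv2;cv2.imwrite('pics/s2.png',cv2.resize(capture('side')['frame'][120:360,170:450],None,fx=2.5,fy=2.5))"
```

```text
t 7.45 at [0.5681 0.213  0.3599] tool shift [ 0.0002 -0.0084  0.0299] phi 4.81
```

View pics/s2.png

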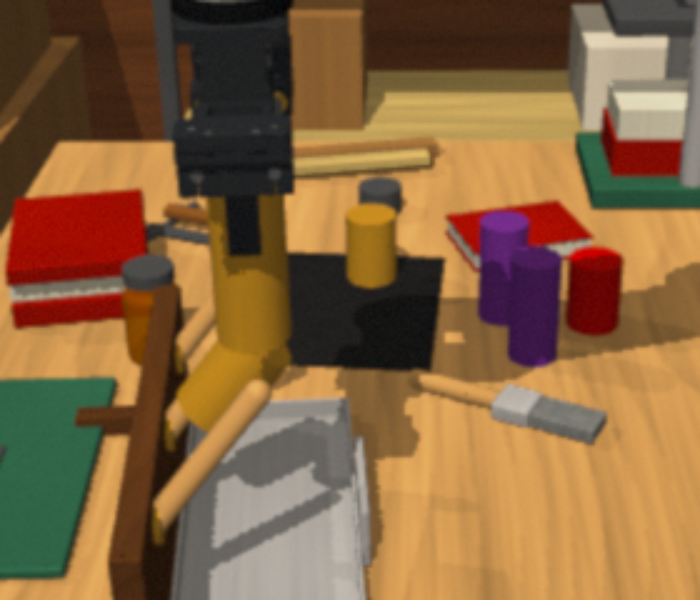

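The side view shows the pot held upright, its axis about 6 mm to the board side of the long peg's tip (262,388). Straight lowering should let the rim ride the peg and the pot pivot in the pads.

{"fn": "apply_moves", "kwargs": {"steps": [{"gripper": 1, "tx": 0, "ty": -0.008, "tz": 0.01, "yaw": 0}, {"gripper": 1, "tx": 0, "ty": 0, "tz": 0.02, "yaw": 0}, {"gripper": 1, "tx": 0, "ty": 0, "tz": 0.015, "yaw": 0}, {"gripper": 1, "tx": 0, "ty": 0, "tz": 0.01, "yaw": 0}, {"gripper": 1, "tx": 0, "ty": 0, "tz": 0, "yaw": 0}], "newtons": 6}}

```text
t: 8.0
ee_pos: [0.5675, 0.2196, 0.3037]
tool_rot: [0.999, 0.04, -0.001, 0.0]
ft_force: [0.8, -0.3, -2.5]
grip_width: 0.598
grasp_force: 6.0
```

{"fn": "apply_moves", "kwargs": {"steps": [{"gripper": 1, "tx": 0, "ty": 0, "tz": 0.007, "yaw": 0}, {"gripper": 1, "tx": 0, "ty": 0, "tz": 0.007, "yaw": 0}, {"gripper": 1, "tx": 0, "ty": 0, "tz": 0.007, "yaw": 0}, {"gripper": 1, "tx": 0, "ty": 0, "tz": 0.007, "yaw": 0}]}}

```text
t: 8.4
ee_pos: [0.5678, 0.2203, 0.2768]
tool_rot: [0.999, 0.041, 0.0, -0.0]
ft_force: [-0.3, -0.4, -1.0]
grip_width: 0.596
grasp_force: 6.0
```

{"fn": "apply_moves", "kwargs": {"steps": [{"gripper": 1, "tx": -0.001, "ty": 0, "tz": 0.006, "yaw": 0}, {"gripper": 1, "tx": -0.001, "ty": 0, "tz": 0.006, "yaw": 0}, {"gripper": 1, "tx": -0.001, "ty": 0, "tz": 0.006, "yaw": 0}, {"gripper": 1, "tx": -0.001, "ty": 0, "tz": 0.006, "yaw": 0}]}}

```text
t: 8.8
ee_pos: [0.5637, 0.2199, 0.2528]
tool_rot: [0.999, 0.041, 0.0, -0.0]
ft_force: [0.7, -0.3, -1.5]
grip_width: 0.595
grasp_force: 6.0
```

{"fn": "apply_moves", "kwargs": {"steps": [{"gripper": 1, "tx": -0.001, "ty": 0, "tz": 0.006, "yaw": 0}, {"gripper": 1, "tx": 0, "ty": 0, "tz": 0.006, "yaw": 0}, {"gripper": 1, "tx": -0.001, "ty": 0, "tz": 0.006, "yaw": 0}, {"gripper": 1, "tx": 0, "ty": 0, "tz": 0.006, "yaw": 0}]}}

```text
t: 9.2
ee_pos: [0.5617, 0.2198, 0.2287]
tool_rot: [0.999, 0.041, -0.0, -0.0]
ft_force: [0.9, 0.1, -1.8]
grip_width: 0.594
grasp_force: 6.0
```

```bash
python3 -c "
from cell import *;import cv2;cv2.imwrite('pics/s3.png',cv2.resize(capture('side')['frame'][180:360,190:400],None,fx=3,fy=3))"
```

```text
(no output)
```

View pics/s3.png

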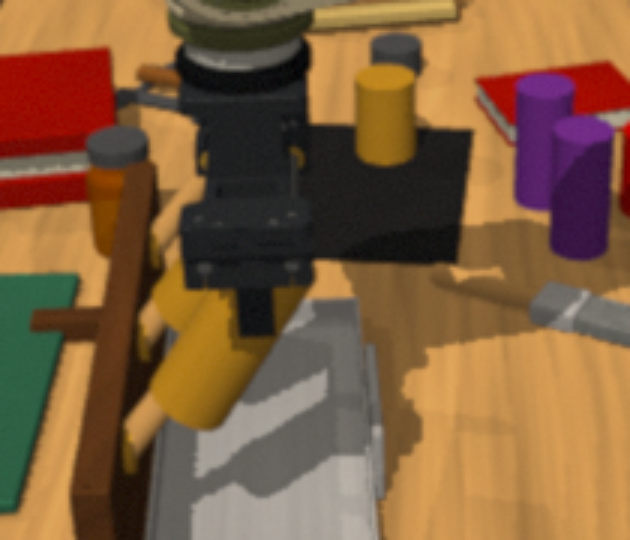

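The pot has pivoted by itself and is well down the long peg, with its mouth near (195,395). I'll continue until it contacts the tip.

{"fn": "apply_moves", "kwargs": {"steps": [{"gripper": 1, "tx": 0, "ty": 0, "tz": 0.005, "yaw": 0}, {"gripper": 1, "tx": 0, "ty": 0, "tz": 0.005, "yaw": 0}, {"gripper": 1, "tx": 0, "ty": 0, "tz": 0.003, "yaw": 0}, {"gripper": 1, "tx": 0, "ty": 0, "tz": 0.003, "yaw": 0}]}}

```text
t: 9.65
ee_pos: [0.562, 0.2198, 0.2131]
tool_rot: [0.999, 0.041, 0.0, -0.0]
ft_force: [3.0, 0.2, 3.8]
grip_width: 0.587
grasp_force: 6.0
```

{"fn": "apply_moves", "kwargs": {"steps": [{"gripper": 1, "tx": 0.001, "ty": 0, "tz": 0.002, "yaw": 0}, {"gripper": 1, "tx": 0.001, "ty": 0, "tz": 0.002, "yaw": 0}, {"gripper": 1, "tx": 0.001, "ty": 0, "tz": 0.002, "yaw": 0}]}}

```text
t: 9.95
ee_pos: [0.5651, 0.2199, 0.2083]
tool_rot: [0.999, 0.041, 0.001, 0.0]
ft_force: [-1.4, -1.3, 8.7]
grip_width: 0.59
grasp_force: 6.0
```

{"fn": "apply_moves", "kwargs": {"steps": [{"gripper": 1, "tx": 0.001, "ty": 0, "tz": 0.002, "yaw": 0}, {"gripper": 1, "tx": 0.001, "ty": 0, "tz": 0.002, "yaw": 0}, {"gripper": 1, "tx": 0, "ty": 0, "tz": 0, "yaw": 0}]}}

```text
t: 10.25
ee_pos: [0.5668, 0.22, 0.2041]
tool_rot: [0.999, 0.041, 0.0, 0.0]
ft_force: [-2.3, -2.6, 6.1]
grip_width: 0.587
grasp_force: 6.0
```

```bash
cat > seepot.py <<'E'
# fit hung pot: params f,u of mouth rel. to peg + tilt; from both cameras silhouettes
from h import *
from cell import capture
import sys
p,_=pickle.load(open('fit.pkl','rb'))
k,L,r,h=(1,.145,.026,.115) if sys.argv[1]=='tall' else (-1,.11,.029,.08)
cams={n:capture(n) for n in sys.argv[2:]}
m,n,l=stand(p); ft,tp=peg(p,k,L)
M={}
for c in cams:
    hsv=cv2.cvtColor(cams[c]['frame'],cv2.COLOR_BGR2HSV); M[c]=cv2.inRange(hsv,(14,165,40),(28,255,255))/255
def cost(x):
    a=x[2]; z=np.cos(a)*np.array([0,0,1])+np.sin(a)*n
    fl=tp+x[0]*n+x[1]*np.array([0,0,1])+x[3]*l; mo=fl-z*(h-.003); t=0
    for c in cams:
        hu=cup(cams[c],mo,z,r,h); im=np.zeros((1920,2560),np.uint8)
        cv2.fillConvexPoly(im,np.round(hu*4+1.5).astype(int),255); im=cv2.resize(im,(640,480),interpolation=cv2.INTER_AREA)/255
        w=cv2.dilate((im>.1).astype(np.uint8),np.ones((7,7)))>0
        t+=np.abs(M[c]-im)[w].sum()/im.sum()
    return t
x0=np.array([.009,-.008,A,0]); s=minimize(cost,x0,method='Nelder-Mead',options=dict(initial_simplex=np.vstack([x0]+[x0+e for e in np.diag([.02,.02,.15,.01])]),xatol=1e-4,maxiter=250))
f,u=s.x[:2]; print('floor rel tip along peg',round(f*np.sin(A)+u*np.cos(A),4),'perp(up)',round(-f*np.cos(A)+u*np.sin(A),4),'tilt deg',np.degrees(s.x[2]).round(1),'lat',s.x[3].round(4),'cost',round(s.fun,3))
E
python3 seepot.py tall side
```

```text
floor rel tip along peg -0.0461 perp(up) -0.0303 tilt deg 44.6 lat -0.0266 cost 0.423
```

{"fn": "apply_moves", "kwargs": {"steps": [{"gripper": 0, "tx": 0, "ty": 0, "tz": 0, "yaw": 0}, {"gripper": 0, "tx": 0, "ty": 0, "tz": 0, "yaw": 0}, {"gripper": 0, "tx": 0, "ty": 0, "tz": 0, "yaw": 0}, {"gripper": 0, "tx": 0, "ty": 0, "tz": -0.03, "yaw": 0}, {"gripper": 0, "tx": 0, "ty": 0, "tz": -0.05, "yaw": 0}]}}

```text
t: 10.8
ee_pos: [0.5658, 0.22, 0.281]
tool_rot: [0.999, 0.041, -0.004, 0.001]
ft_force: [1.5, 0.5, 0.3]
grip_width: 0.994
grasp_force: 0.0
```

{"fn": "apply_moves", "kwargs": {"steps": [{"gripper": 1, "tx": 0, "ty": 0, "tz": -0.02, "yaw": 0}, {"gripper": 1, "tx": 0, "ty": 0, "tz": 0, "yaw": 0}]}}

```text
t: 11.0
ee_pos: [0.5674, 0.2204, 0.3065]
tool_rot: [0.999, 0.041, 0.003, -0.0]
ft_force: [-0.8, -0.9, -0.5]
grip_width: 0.843
grasp_force: 0.0
```

```bash
python3 seepot.py tall side
```

```text
floor rel tip along peg 0.005 perp(up) -0.0112 tilt deg 36.0 lat 0.0028 cost 0.146
```

Tall pot reads seated (+5 mm nominal, tilt 36°). A gentle push on its bottom with closed fingers will confirm it.

{"fn": "apply_moves", "kwargs": {"steps": [{"gripper": 1, "tx": -0.034, "ty": 0, "tz": 0, "yaw": 0}, {"gripper": 1, "tx": 0, "ty": 0, "tz": 0.02, "yaw": 0}, {"gripper": 1, "tx": 0, "ty": 0, "tz": 0.02, "yaw": 0}, {"gripper": 1, "tx": 0.003, "ty": 0, "tz": 0.004, "yaw": 0}, {"gripper": 1, "tx": 0.003, "ty": 0, "tz": 0.004, "yaw": 0}], "newtons": 20}}

```text
t: 11.55
ee_pos: [0.539, 0.2179, 0.2542]
tool_rot: [0.999, 0.041, -0.001, 0.0]
ft_force: [-0.2, -0.7, -0.3]
grip_width: 0.346
grasp_force: 0.0
```

{"fn": "apply_moves", "kwargs": {"steps": [{"gripper": 1, "tx": 0.0015, "ty": 0, "tz": 0.002, "yaw": 0}, {"gripper": 1, "tx": 0.0015, "ty": 0, "tz": 0.002, "yaw": 0}, {"gripper": 1, "tx": 0.0015, "ty": 0, "tz": 0.002, "yaw": 0}]}}

```text
t: 11.85
ee_pos: [0.5437, 0.2183, 0.2494]
tool_rot: [0.999, 0.041, 0.0, -0.0]
ft_force: [-0.0, -0.1, -1.0]
grip_width: 0.071
grasp_force: 0.0
```

{"fn": "apply_moves", "kwargs": {"steps": [{"gripper": 1, "tx": 0.0015, "ty": 0, "tz": 0.002, "yaw": 0}, {"gripper": 1, "tx": 0.0015, "ty": 0, "tz": 0.002, "yaw": 0}]}}

```text
t: 12.05
ee_pos: [0.5465, 0.2186, 0.2453]
tool_rot: [0.999, 0.041, 0.0, -0.0]
ft_force: [-1.6, 0.7, 1.6]
grip_width: 0.005
grasp_force: 1.0
```

Contact begins where predicted; press a little further.

{"fn": "apply_moves", "kwargs": {"steps": [{"gripper": 1, "tx": 0.0012, "ty": 0, "tz": 0.0015, "yaw": 0}, {"gripper": 1, "tx": 0.0012, "ty": 0, "tz": 0.0015, "yaw": 0}]}}

```text
t: 12.25
ee_pos: [0.5476, 0.2188, 0.2437]
tool_rot: [0.999, 0.041, -0.001, 0.0]
ft_force: [-15.5, -2.9, 18.1]
grip_width: 0.009
grasp_force: 12.1
```

{"fn": "apply_moves", "kwargs": {"steps": [{"gripper": 1, "tx": 0.0006, "ty": 0, "tz": 0.0008, "yaw": 0}, {"gripper": 1, "tx": 0.0006, "ty": 0, "tz": 0.0008, "yaw": 0}]}}

```text
t: 12.45
ee_pos: [0.5478, 0.2188, 0.2432]
tool_rot: [0.999, 0.041, -0.001, 0.0]
ft_force: [-21.6, -4.0, 24.7]
grip_width: 0.006
grasp_force: 16.2
```

Tall pot is firmly seated. Now the squat pot.

{"fn": "apply_moves", "kwargs": {"steps": [{"gripper": 1, "tx": -0.01, "ty": 0, "tz": -0.015, "yaw": 0}, {"gripper": 1, "tx": -0.02, "ty": 0, "tz": -0.03, "yaw": 0}, {"gripper": 0, "tx": 0, "ty": 0.045, "tz": 0, "yaw": 0}, {"gripper": 0, "tx": 0, "ty": 0.045, "tz": 0, "yaw": 0}, {"gripper": 0, "tx": 0, "ty": 0.045, "tz": 0, "yaw": 0}]}}

```text
t: 12.95
ee_pos: [0.5309, 0.0806, 0.2863]
tool_rot: [0.999, 0.042, 0.001, 0.0]
ft_force: [0.3, -0.1, -0.0]
grip_width: 0.257
grasp_force: 0.0
```

{"fn": "apply_moves", "kwargs": {"steps": [{"gripper": 0, "tx": 0, "ty": 0.045, "tz": 0, "yaw": 0}, {"gripper": 0, "tx": 0, "ty": 0.045, "tz": 0, "yaw": 0}, {"gripper": 0, "tx": 0, "ty": 0.045, "tz": 0, "yaw": 0}, {"gripper": 0, "tx": 0, "ty": 0.045, "tz": 0, "yaw": 0}, {"gripper": 0, "tx": 0, "ty": 0.045, "tz": 0, "yaw": 0}]}}

```text
t: 13.45
ee_pos: [0.5494, -0.1443, 0.2862]
tool_rot: [0.999, 0.041, 0.0, 0.0]
ft_force: [0.4, 0.2, -0.2]
grip_width: 0.71
grasp_force: 0.0
```

```bash
python3 seepot.py tall side; python3 w.py .5045 -.3693 .068
```

```text
floor rel tip along peg 0.0043 perp(up) -0.0121 tilt deg 36.3 lat 0.0012 cost 0.147
t 13.5 at [ 0.5498 -0.1502  0.2854] tool shift [-0.0621  0.2143  0.218 ] phi 4.43
```

{"fn": "apply_moves", "kwargs": {"steps": [{"gripper": 0, "tx": -0.013, "ty": 0.043, "tz": 0.01, "yaw": 0}, {"gripper": 0, "tx": -0.013, "ty": 0.043, "tz": 0.02, "yaw": 0}, {"gripper": 0, "tx": -0.012, "ty": 0.043, "tz": 0.02, "yaw": 0}, {"gripper": 0, "tx": -0.012, "ty": 0.043, "tz": 0.02, "yaw": 0}, {"gripper": 0, "tx": -0.012, "ty": 0.043, "tz": 0.02, "yaw": 0}]}}

```text
t: 14.0
ee_pos: [0.505, -0.3633, 0.1953]
tool_rot: [0.999, 0.041, 0.0, 0.0]
ft_force: [1.2, -0.1, -0.2]
grip_width: 0.997
grasp_force: 0.0
```

{"fn": "apply_moves", "kwargs": {"steps": [{"gripper": 0, "tx": 0, "ty": 0, "tz": 0.01, "yaw": 0}, {"gripper": 0, "tx": 0, "ty": 0, "tz": 0, "yaw": 0}]}}

```text
t: 14.2
ee_pos: [0.5048, -0.3618, 0.1841]
tool_rot: [0.999, 0.04, -0.001, -0.001]
ft_force: [0.2, 0.4, -0.6]
grip_width: 1.001
grasp_force: 0.0
```

```bash
python3 w.py .5045 -.3693 .068
```

```text
t 14.2 at [ 0.5048 -0.3618  0.1841] tool shift [-0.0007  0.0078  0.1161] phi 4.62
```

Run:
```python
from h import *
d=pickle.load(open('cams0.pkl','rb'));c=d['side']
for px in((372,246),(384,261),(407,250)):
    f=240/np.tan(np.radians(c['fovy'])/2); v=c['R'].T@np.array([(px[0]-c['cx'])/f,(px[1]-c['cy'])/f,1]); o=-c['R'].T@c['t']; print(o-v*o[2]/v[2])
```

```text
[ 0.35337284 -0.28062182  0.        ]
[ 0.32672949 -0.20010751  0.        ]
[ 0.25962369 -0.25868321  0.        ]
```

Those are clear. Descend and grip.

{"fn": "apply_moves", "kwargs": {"steps": [{"gripper": 0, "tx": 0, "ty": 0.008, "tz": 0.045, "yaw": 0}, {"gripper": 0, "tx": 0, "ty": 0, "tz": 0.045, "yaw": 0}, {"gripper": 0, "tx": 0, "ty": 0, "tz": 0.026, "yaw": 0}, {"gripper": 0, "tx": 0, "ty": 0, "tz": 0, "yaw": 0}, {"gripper": 1, "tx": 0, "ty": 0, "tz": 0, "yaw": 0}], "newtons": 10}}

```text
t: 14.7
ee_pos: [0.5072, -0.3692, 0.0715]
tool_rot: [0.999, 0.042, 0.001, 0.001]
ft_force: [0.1, 0.2, 0.2]
grip_width: 0.932
grasp_force: 0.0
```

{"fn": "apply_moves", "kwargs": {"steps": [{"gripper": 1, "tx": 0, "ty": 0, "tz": 0, "yaw": 0}, {"gripper": 1, "tx": 0, "ty": 0, "tz": 0, "yaw": 0}, {"gripper": 1, "tx": 0, "ty": 0, "tz": 0, "yaw": 0}, {"gripper": 1, "tx": 0, "ty": 0, "tz": 0, "yaw": 0}]}}

```text
t: 15.1
ee_pos: [0.5065, -0.3701, 0.0709]
tool_rot: [0.999, 0.041, 0.001, 0.001]
ft_force: [0.5, 0.9, 7.1]
grip_width: 0.66
grasp_force: 10.0
```

{"fn": "apply_moves", "kwargs": {"steps": [{"gripper": 1, "tx": 0, "ty": 0, "tz": -0.02, "yaw": 0}, {"gripper": 1, "tx": 0, "ty": 0, "tz": -0.05, "yaw": 0}, {"gripper": 1, "tx": 0, "ty": 0, "tz": -0.05, "yaw": 0}, {"gripper": 1, "tx": 0, "ty": 0, "tz": -0.05, "yaw": 0}, {"gripper": 1, "tx": 0, "ty": 0, "tz": -0.05, "yaw": 0}]}}

```text
t: 15.6
ee_pos: [0.5056, -0.3693, 0.2917]
tool_rot: [0.999, 0.041, -0.0, -0.0]
ft_force: [1.0, -0.8, -1.9]
grip_width: 0.657
grasp_force: 10.0
```

```bash
python3 w.py .610 -.0160 .295
```

```text
t 15.6 at [ 0.5056 -0.3693  0.2917] tool shift [ 0.133  -0.3436 -0.0032] phi 4.7
```

{"fn": "apply_moves", "kwargs": {"steps": [{"gripper": 1, "tx": 0.0166, "ty": -0.043, "tz": 0, "yaw": 0}, {"gripper": 1, "tx": 0.0166, "ty": -0.043, "tz": 0, "yaw": 0}, {"gripper": 1, "tx": 0.0166, "ty": -0.043, "tz": 0, "yaw": 0}, {"gripper": 1, "tx": 0.0166, "ty": -0.043, "tz": 0, "yaw": 0}]}}

```text
t: 16.0
ee_pos: [0.5581, -0.1911, 0.2896]
tool_rot: [0.999, 0.041, -0.0, -0.0]
ft_force: [1.0, 0.2, -1.5]
grip_width: 0.66
grasp_force: 10.0
```

{"fn": "apply_moves", "kwargs": {"steps": [{"gripper": 1, "tx": 0.0166, "ty": -0.043, "tz": 0, "yaw": 0}, {"gripper": 1, "tx": 0.0166, "ty": -0.043, "tz": 0, "yaw": 0}, {"gripper": 1, "tx": 0.0166, "ty": -0.043, "tz": 0, "yaw": 0}, {"gripper": 1, "tx": 0.0166, "ty": -0.043, "tz": 0, "yaw": 0}, {"gripper": 1, "tx": 0, "ty": 0, "tz": 0, "yaw": 0}]}}

```text
t: 16.5
ee_pos: [0.6106, -0.011, 0.2894]
tool_rot: [0.999, 0.044, -0.0, -0.001]
ft_force: [-0.3, -1.1, -1.7]
grip_width: 0.663
grasp_force: 10.0
```

{"fn": "apply_moves", "kwargs": {"steps": [{"gripper": 1, "tx": 0, "ty": 0, "tz": 0, "yaw": 0}], "newtons": 6}}

```text
t: 16.6
ee_pos: [0.6101, -0.0153, 0.2893]
tool_rot: [0.999, 0.042, -0.0, 0.0]
ft_force: [-0.4, -0.2, -1.9]
grip_width: 0.666
grasp_force: 6.0
```

```bash
python3 w.py .610 -.0160 .245
```

```text
t 16.6 at [ 0.6101 -0.0153  0.2893] tool shift [-0.0001  0.0007  0.0443] phi 4.81
```

{"fn": "apply_moves", "kwargs": {"steps": [{"gripper": 1, "tx": 0, "ty": 0, "tz": 0.012, "yaw": 0}, {"gripper": 1, "tx": 0, "ty": 0, "tz": 0.012, "yaw": 0}, {"gripper": 1, "tx": 0, "ty": 0, "tz": 0.01, "yaw": 0}, {"gripper": 1, "tx": 0, "ty": 0, "tz": 0.01, "yaw": 0}, {"gripper": 1, "tx": 0, "ty": 0, "tz": 0, "yaw": 0}]}}

```text
t: 17.1
ee_pos: [0.6097, -0.0164, 0.2437]
tool_rot: [0.999, 0.041, -0.002, -0.0]
ft_force: [-1.3, -0.6, -2.2]
grip_width: 0.666
grasp_force: 6.0
```

{"fn": "apply_moves", "kwargs": {"steps": [{"gripper": 1, "tx": -0.001, "ty": 0, "tz": 0.006, "yaw": 0}, {"gripper": 1, "tx": -0.001, "ty": 0, "tz": 0.006, "yaw": 0}, {"gripper": 1, "tx": -0.001, "ty": 0, "tz": 0.006, "yaw": 0}, {"gripper": 1, "tx": -0.001, "ty": 0, "tz": 0.006, "yaw": 0}]}}

```text
t: 17.5
ee_pos: [0.6061, -0.0163, 0.2213]
tool_rot: [0.999, 0.041, 0.0, 0.0]
ft_force: [-0.3, 0.1, -1.1]
grip_width: 0.662
grasp_force: 6.0
```

{"fn": "apply_moves", "kwargs": {"steps": [{"gripper": 1, "tx": -0.001, "ty": 0, "tz": 0.006, "yaw": 0}, {"gripper": 1, "tx": -0.001, "ty": 0, "tz": 0.006, "yaw": 0}, {"gripper": 1, "tx": -0.001, "ty": 0, "tz": 0.006, "yaw": 0}]}}

```text
t: 17.8
ee_pos: [0.6031, -0.0166, 0.2031]
tool_rot: [0.999, 0.041, -0.0, -0.0]
ft_force: [0.1, 0.0, -1.6]
grip_width: 0.659
grasp_force: 6.0
```

{"fn": "apply_moves", "kwargs": {"steps": [{"gripper": 1, "tx": -0.001, "ty": 0, "tz": 0.005, "yaw": 0}, {"gripper": 1, "tx": -0.001, "ty": 0, "tz": 0.004, "yaw": 0}, {"gripper": 1, "tx": -0.001, "ty": 0, "tz": 0.004, "yaw": 0}]}}

```text
t: 18.1
ee_pos: [0.6002, -0.0169, 0.1903]
tool_rot: [0.999, 0.041, 0.0, -0.0]
ft_force: [0.4, 0.1, -1.7]
grip_width: 0.658
grasp_force: 5.9
```

{"fn": "apply_moves", "kwargs": {"steps": [{"gripper": 1, "tx": 0, "ty": 0, "tz": 0.002, "yaw": 0}, {"gripper": 1, "tx": 0.001, "ty": 0, "tz": 0.002, "yaw": 0}, {"gripper": 1, "tx": 0.001, "ty": 0, "tz": 0.002, "yaw": 0}]}}

```text
t: 18.4
ee_pos: [0.6024, -0.0167, 0.1846]
tool_rot: [0.999, 0.041, 0.0, 0.0]
ft_force: [-0.3, 0.2, 1.3]
grip_width: 0.657
grasp_force: 5.9
```

{"fn": "apply_moves", "kwargs": {"steps": [{"gripper": 1, "tx": 0.001, "ty": 0, "tz": 0.002, "yaw": 0}, {"gripper": 1, "tx": 0.001, "ty": 0, "tz": 0.002, "yaw": 0}]}}

```text
t: 18.6
ee_pos: [0.6046, -0.0164, 0.1817]
tool_rot: [0.999, 0.041, 0.001, 0.0]
ft_force: [-3.6, 0.9, 8.0]
grip_width: 0.649
grasp_force: 5.9
```

{"fn": "apply_moves", "kwargs": {"steps": [{"gripper": 0, "tx": 0, "ty": 0, "tz": 0, "yaw": 0}, {"gripper": 0, "tx": 0, "ty": 0, "tz": 0, "yaw": 0}, {"gripper": 0, "tx": 0, "ty": 0, "tz": 0, "yaw": 0}, {"gripper": 0, "tx": 0, "ty": 0, "tz": -0.03, "yaw": 0}, {"gripper": 0, "tx": 0, "ty": 0, "tz": -0.04, "yaw": 0}]}}

```text
t: 19.1
ee_pos: [0.6036, -0.0165, 0.2497]
tool_rot: [0.999, 0.041, -0.002, -0.001]
ft_force: [0.7, -0.0, 0.1]
grip_width: 0.996
grasp_force: 0.0
```

{"fn": "apply_moves", "kwargs": {"steps": [{"gripper": 1, "tx": -0.02, "ty": 0, "tz": -0.02, "yaw": 0}, {"gripper": 1, "tx": -0.02, "ty": 0, "tz": 0, "yaw": 0}, {"gripper": 1, "tx": 0, "ty": 0, "tz": 0, "yaw": 0}], "newtons": 20}}

```text
t: 19.4
ee_pos: [0.5631, -0.0198, 0.2716]
tool_rot: [0.999, 0.041, 0.0, 0.0]
ft_force: [0.5, -0.2, 0.0]
grip_width: 0.754
grasp_force: 0.0
```

```bash
python3 seepot.py squat side; python3 w.py .578 -.018 .231
```

```text
floor rel tip along peg 0.0007 perp(up) -0.0186 tilt deg 44.4 lat -0.0015 cost 0.16
t 19.45 at [ 0.564  -0.0198  0.271 ] tool shift [ 0.0141 -0.0007  0.04  ] phi 4.69
```

{"fn": "apply_moves", "kwargs": {"steps": [{"gripper": 1, "tx": 0.005, "ty": 0, "tz": 0.02, "yaw": 0}, {"gripper": 1, "tx": 0.005, "ty": 0, "tz": 0.018, "yaw": 0}, {"gripper": 1, "tx": 0.002, "ty": 0, "tz": 0.003, "yaw": 0}, {"gripper": 1, "tx": 0.002, "ty": 0, "tz": 0.003, "yaw": 0}]}}

```text
t: 19.85
ee_pos: [0.5789, -0.0187, 0.2262]
tool_rot: [0.999, 0.041, -0.0, -0.0]
ft_force: [1.0, -1.3, 0.0]
grip_width: 0.342
grasp_force: 0.0
```

{"fn": "apply_moves", "kwargs": {"steps": [{"gripper": 1, "tx": 0.0015, "ty": 0, "tz": 0.002, "yaw": 0}, {"gripper": 1, "tx": 0.0015, "ty": 0, "tz": 0.002, "yaw": 0}]}}

```text
t: 20.05
ee_pos: [0.5817, -0.0185, 0.2231]
tool_rot: [0.999, 0.041, 0.001, 0.0]
ft_force: [0.4, 1.2, -0.1]
grip_width: 0.159
grasp_force: 0.0
```

{"fn": "apply_moves", "kwargs": {"steps": [{"gripper": 1, "tx": 0.0015, "ty": 0, "tz": 0.002, "yaw": 0}, {"gripper": 1, "tx": 0.0015, "ty": 0, "tz": 0.002, "yaw": 0}]}}

```text
t: 20.25
ee_pos: [0.5845, -0.0182, 0.2188]
tool_rot: [0.999, 0.041, 0.0, 0.0]
ft_force: [0.9, 0.3, -1.4]
grip_width: 0.009
grasp_force: 0.0
```

{"fn": "apply_moves", "kwargs": {"steps": [{"gripper": 1, "tx": 0.0012, "ty": 0, "tz": 0.0016, "yaw": 0}, {"gripper": 1, "tx": 0.0012, "ty": 0, "tz": 0.0016, "yaw": 0}]}}

```text
t: 20.45
ee_pos: [0.5867, -0.018, 0.2154]
tool_rot: [0.999, 0.041, 0.0, 0.0]
ft_force: [-1.3, -1.0, 1.3]
grip_width: 0.003
grasp_force: 1.1
```

{"fn": "apply_moves", "kwargs": {"steps": [{"gripper": 1, "tx": 0.0012, "ty": 0, "tz": 0.0016, "yaw": 0}]}}

```text
t: 20.55
ee_pos: [0.5875, -0.018, 0.2141]
tool_rot: [0.999, 0.041, -0.0, 0.0]
ft_force: [-8.3, -1.3, 8.1]
grip_width: 0.004
grasp_force: 5.7
```

{"fn": "apply_moves", "kwargs": {"steps": [{"gripper": 1, "tx": 0.0012, "ty": 0, "tz": 0.0016, "yaw": 0}]}}

```text
t: 20.65
ee_pos: [0.588, -0.018, 0.2131]
tool_rot: [0.999, 0.041, -0.001, 0.0]
ft_force: [-14.8, -1.7, 17.6]
grip_width: 0.008
grasp_force: 11.3
```

{"fn": "apply_moves", "kwargs": {"steps": [{"gripper": 1, "tx": -0.012, "ty": 0, "tz": -0.018, "yaw": 0}, {"gripper": 1, "tx": -0.025, "ty": 0, "tz": -0.03, "yaw": 0}, {"gripper": 1, "tx": -0.03, "ty": 0.03, "tz": -0.02, "yaw": 0}, {"gripper": 1, "tx": -0.03, "ty": 0.04, "tz": 0, "yaw": 0}, {"gripper": 1, "tx": -0.03, "ty": 0.04, "tz": 0, "yaw": 0}]}}

```text
t: 21.15
ee_pos: [0.4706, -0.1387, 0.281]
tool_rot: [0.999, 0.042, 0.001, 0.001]
ft_force: [2.0, -0.8, -0.2]
grip_width: 0.006
grasp_force: 0.0
```

{"fn": "apply_moves", "kwargs": {"steps": [{"gripper": 1, "tx": -0.03, "ty": 0.04, "tz": 0, "yaw": 0}, {"gripper": 1, "tx": -0.03, "ty": 0.045, "tz": 0, "yaw": 0}, {"gripper": 1, "tx": -0.02, "ty": 0.045, "tz": 0, "yaw": 0}, {"gripper": 1, "tx": 0, "ty": 0.045, "tz": 0, "yaw": 0}, {"gripper": 1, "tx": 0, "ty": 0, "tz": 0, "yaw": 0}]}}

```text
t: 21.65
ee_pos: [0.4075, -0.3198, 0.2796]
tool_rot: [0.999, 0.039, -0.0, 0.0]
ft_force: [-0.1, 0.3, -1.1]
grip_width: 0.0
grasp_force: 0.0
```

```bash
python3 seepot.py tall side; python3 seepot.py squat side; python3 -c "
from cell import *;import cv2,numpy as np
a=cv2.resize(capture('side')['frame'][180:390,180:340],None,fx=2.4,fy=2.4);b=cv2.resize(capture('top')['frame'][120:300,150:420],None,fx=1.5,fy=1.5)
c=np.zeros((max(a.shape[0],b.shape[0]),a.shape[1]+b.shape[1],3),np.uint8);c[:a.shape[0],:a.shape[1]]=a;c[:b.shape[0],a.shape[1]:]=b;cv2.imwrite('pics/end.png',c)"
```

```text
floor rel tip along peg 0.0043 perp(up) -0.0115 tilt deg 35.9 lat 0.0012 cost 0.146
floor rel tip along peg 0.0018 perp(up) -0.0174 tilt deg 44.3 lat 0.003 cost 0.165
```

View pics/end.png

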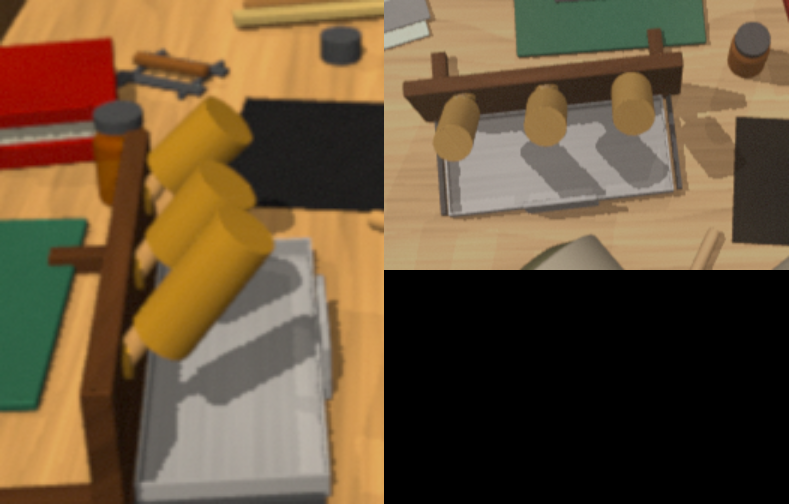

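The final picture shows both pots hanging alongside the taken one, the tray home and the jar untouched. I'll check the squat pot's tilt with the neighbouring pot masked out.

```bash
cat > chk.py <<'E'
from h import *
from cell import capture
p,_=pickle.load(open('fit.pkl','rb')); c=capture('side'); m,n,l=stand(p)
hsv=cv2.cvtColor(c['frame'],cv2.COLOR_BGR2HSV); M=cv2.inRange(hsv,(14,165,40),(28,255,255))/255
def hull(x,k,L,r,h):
    a=x[2]; z=np.cos(a)*np.array([0,0,1])+np.sin(a)*n; fl=peg(p,k,L)[1]+x[0]*n+x[1]*np.array([0,0,1])
    im=np.zeros((1920,2560),np.uint8); cv2.fillConvexPoly(im,np.round(cup(c,fl-z*(h-.003),z,r,h)*4+1.5).astype(int),255)
    return cv2.resize(im,(640,480),interpolation=cv2.INTER_AREA)/255
ex=np.zeros((480,640),bool)
for nm,k,L,r,h in(('tall',1,.145,.026,.115),('taken',0,.11,.029,.08),('squat',-1,.11,.029,.08)):
    def cost(x):
        im=hull(x,k,L,r,h); w=(cv2.dilate((im>.1).astype(np.uint8),np.ones((7,7)))>0)&~ex
        return np.abs(M-im)[w].sum()/im.sum()
    x0=np.array([.012,-.012,A]); s=min((minimize(cost,x0+d,method='Nelder-Mead',options=dict(initial_simplex=np.vstack([x0+d]+[x0+d+e for e in np.diag([.012,.012,.12])]))) for d in([0,0,0],[0,0,-.1],[.005,-.005,.05])),key=lambda s:s.fun)
    f,u=s.x[:2]; print(nm,'along',round(f*np.sin(A)+u*np.cos(A),4),'perp',round(-f*np.cos(A)+u*np.sin(A),4),'tilt',np.degrees(s.x[2]).round(1),round(s.fun,3))
    ex|=cv2.dilate((hull(s.x,k,L,r,h)>.05).astype(np.uint8),np.ones((5,5)))>0
E
python3 chk.py
```

```text
tall along 0.0033 perp -0.0121 tilt 36.1 0.146
taken along 0.0021 perp -0.0222 tilt 40.9 0.133
squat along 0.0001 perp -0.0183 tilt 44.8 0.042
```

The masked fit reads a few degrees high even for the fixed pot, so the squat pot is within limits. Resting flush on the peg is also its only stable position. Handing in.

```bash
python3 -c "
from cell import *;print(hand_in())"
```

```text
the job is handed in; nothing more can be done
None
```

I pushed the tray home, hung the tall pot on the long peg and the squat pot on the short peg, and handed the job in without moving the jar; no verdict came back, and the squat pot's camera tilt reads about 8° over its peg's (limit about 12.6°), which I put down mostly to measurement error.

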